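Click the turret stop round to its longest rod and push the batten up to it

TASK

On the length-stop jig, flick the six-armed thumbwheel anticlockwise (seen from above) with a fingertip, one click per flick, taking the finger off after each click so that the wheel settles in its notch by itself, until the longest steel rod points straight along the trough at the batten; do not click past it. Then push the batten along its trough with the fingers until its end butts against that rod, and come clear. Do not lift the batten, and leave the tape measure, screwdriver and bottle where they are.

Things in the scene. Friction and masses are not known exactly. Their poses are not given: they have to be found in the camera images.
- jig: Fixed length-stop jig: plywood baseboard 150 x 580 x 18 mm lying on the table, long side along its y axis. Origin at the centre of its underside, z up. The thumbwheel's upright axis is at x = 0, y = -170 mm, on a grey round housing of radius 40 mm, top 33 mm above the table; on its +x side a spring boss reaches 66 mm from the axis, top 31 mm above the table.
- trough (a point): Middle of the trough's floor, on the baseboard's top (18 mm above the table) at the jig's x = 0, y = 85 mm. The trough runs along the jig's y from y = -70 to 240 mm, between an aluminium fence (jig x 24 to 42 mm, top 43 mm above the table) and a low wooden strip (x -24 to -36 mm, top 30 mm above the table).
- turret (a joint): Angle of the thumbwheel in rad, growing anticlockwise seen from above; 0 = the longest rod points along the jig's +y at the batten. A sprung ball pulls it into notches at 0, -1.047, -2.094 and so on: let go past half-way it snaps on to the next notch, before that it drops back. Turning takes up to 0.3 N m (5 N at an arm). Starts 3 or 4 clicks before 0; a stop at -4.8 bars the way backwards.
- wheel_hub (a point): Point on the axis of the black thumbwheel, at half the height of its arms, 44 mm above the table. Hub disc of radius 36 mm; six equal arms (finger tabs), 60 degrees apart, 10 mm thick, 34 to 54 mm above the table, reaching 64 mm from the axis. At rest in a notch the arms point 30, 90, 150, 210, 270 and 330 degrees anticlockwise from the jig's x axis; a finger fits down between two.
- rod_tip (a point): Centre of the end face of the longest steel rod, 95 mm from the wheel's axis, 44 mm above the table. Each arm carries such a rod, 8 mm thick, straight on outwards; the other five, going anticlockwise from the longest, end 70, 74, 66, 72 and 68 mm from the axis.
- batten_front (a point): Centre of the end face, towards the wheel, of the loose pine batten (45 x 45 mm, 180 mm long, about 0.2 kg) that lies in the trough on the baseboard, its length along the jig's y, its top 63 mm above the table. It starts clear of the circle of the rods and slides along the trough with 1.5 to 2 mm play on each side.
- batten_back (a point): Centre of the batten's other end face (towards the jig's +y), where it is pushed; 180 mm from the front one, 40 mm above the table. From 46 to 63 mm above the table this face is clear of fence and strip.
- batten: The batten itself, same as above; origin at the centre of its underside, y axis from the front end to the back end.
- tape_mid (a point): Centre of the grey tape measure, 70 x 34 x 64 mm, standing on the table on the robot's side of the jig. Leave it alone.
- driver_mid (a point): Middle of the screwdriver, 200 mm long and 26 mm thick, lying on the table on the far side of the jig. Leave it alone.
- glue_mid (a point): Middle of the small bottle, 48 mm across and 110 mm high, standing on the table on the far side of the jig. Leave it alone.

How it is judged:
On the way, in this order (a step that is already met when the one before it is completed fails the run):
1. the wheel rests untouched in the notch two clicks before the longest rod's (value of joint turret between -2.2444 and -1.9444 rad and contact force between the fingers and anything else below 0.5 N), for 0.2 s.
2. the wheel rests untouched in the notch one click before the longest rod's (value of joint turret between -1.1972 and -0.8972 rad and contact force between the fingers and anything else below 0.5 N), for 0.2 s.
3. the wheel rests untouched in its notch with the longest rod pointing at the batten (value of joint turret between -0.15 and 0.15 rad and contact force between the fingers and anything else below 0.5 N), for 0.2 s.
4. the batten's end butts against the longest rod (value of joint turret between -0.15 and 0.15 rad and y of batten_front in the frame of jig between -0.0785 and -0.072 m and z of batten_front in the frame of jig below 0.0455 m), for 0.1 s.
At the end, for the whole second after the job is handed in: The wheel rests in its notch with the longest rod pointing at the batten (within 0.15 rad), the batten lies in the trough at rest with its end against that rod (within 3 mm), and nothing is touched (all of step 4 and velocity of joint turret below 0.1 rad/s and linear speed of batten below 0.01 m/s).
It fails at once if the wheel is clicked past the longest rod (value of joint turret above 0.7 rad).
It fails at once if the batten is lifted or tipped up (height (world z) of any of batten_front, batten_back above 0.056 m).
It fails at once if the batten is pushed to the wheel before the longest rod has been set (y of batten_front in the frame of jig below -0.06 m and value of joint turret below -0.5 rad).
It fails at once if the tape measure, screwdriver or bottle is moved (distance of any of tape_mid, driver_mid, glue_mid from where it was at the start of the episode above 0.02 m).
It also fails if it takes over 64 s, if anything falls off the work surface, if the arm or the gripper's body presses on something with over 40 N, if the wrist force passes 120 N, or if a joint passes its speed limit or range.

ROBOT

A 6-joint arm with a two-finger parallel gripper is mounted at the origin on the work surface. World frame = base frame: x ahead of the robot, y to its left, z up, the work surface at z = 0. Lengths are in m, angles in rad, forces in N, time in s.
With the tool pointing down it reaches from about 0.225 to 0.875 m from the base axis. Payload 3.4 kg.
Tool frame: the origin (TCP) lies between the finger pads; the fingertips stand 11 mm ahead of it and the grasp point (between the pads) lies 8 mm behind it; z points along the fingers, y is the direction in which the jaws open and shut (so a half turn about z gives the same grasp; the last joint's range is limited). The gripper opens to 85 mm and grips with 20 to 120 N. Pads are 22 mm wide; open, the fingers measure 114 mm over their backs; the gripper's body (76 mm by 85 mm) begins 54 mm behind the grasp point. The pads swing forward as they close: fully open they stand 13 mm farther back than shut.
Start: joints at [-1.312, 0.276, 1.505, -0, 1.361, -0.121], TCP at [0.213, -0.534, 0.242] pointing down, gripper open.
Joint ranges: [-2.89, 2.89], [-0.75, 2.08], [0.22, 2.7], [-1.18, 4.32], [0.11, 2.71], [-2.7, 2.7]. Speed limits (rad/s): [2.57, 2.57, 3.14, 3.14, 3.14, 3.14].

INTERFACE

Orientations are given as a unit quaternion [w, x, y, z].
In Python, from rig import manip gives the robot as it stands. The module is installed in compiled form; this text tells all that it offers.
- The arm moves only by the tool move_arm, never from a script. Its argument "series" is a list that holds one entry, the list of rows, each a list of 7 numbers: the shift along the world's x, y, z in m, then the turn, a rotation vector about the world's x, y, z in rad, then the finger opening in m, from 0 to 0.0854. A call has 1 to 20 rows; each row shifts and turns the commanded pose from where the row before left it; what a row does not reach is not made up. A row lasts 1/12 s, in which the tool goes at most 41.7 mm and 7.16 degrees, less where a joint would pass 70% of its speed; a pose out of reach is approached as far as the arm can. A call with a gripper value outside its range is refused whole. The fingers move at their own pace and stop on an object; "newtons" is the grip in N (left out, the last holds). Time passes only in rows, so rows that do not move let the fingers close. It gives the time, the measured TCP pose, the force and the opening at its end, in the units of the state.
- manip.get_state(): the state, without advancing time (a new reading comes with each control period).
- manip.get_image(name): name is "scene" or "top" or "wrist"; returns a dict with "color" (384x512x3 uint8, red, green, blue), "fx", "fy", "cx", "cy" (pixels), "R" (3x3) and "t" (3): a world point X has camera coordinates R X + t; the wrist camera has in their place "tool_from_camera" (4x4, takes a point from camera to tool coordinates, whose origin is the TCP and whose axes are the flange's). Camera axes: x right, y down, z forward; pixel columns grow to the right and rows downward; lengths in m; the calibration is good to about 2 mm. A picture is of the moment at which its call begins: read the wrist's pose just before it. There is no depth.
- manip.sign_off(): hands the job in, once; it reports no verdict.
The state is a dict: "clock": time; "qpos": joint angles; "qd": joint speeds; "effort": joint torques, N m; "position": TCP position; "ee_rot": TCP orientation; "contact_force": force on the tool from outside, world axes, zero at the start; "moment": the same for the moment, N m; "width": finger opening in m.
Only numpy, scipy, OpenCV 4.12 (cv2) and the standard library are available. Lean on these libraries where they do the work, as an engineer would, in place of code of your own. Each camera call takes 0.05 s, during which the arm holds its last target.

## Working session

There is one attempt and no reset: what is moved stays moved. The work goes in short steps, Python scripts to look and compute and a tool call to move; the robot and the scene stay as the last step left them, time stands still between calls to the robot, and variables do not carry over. Pictures are saved under pics/ and viewed, and the job is handed in when it is done.

Besides the shell and the picture viewer there is one more tool, called after ">>>" as name([rows], argument=value, ...), one row to a line, values as JSON. move_arm: Moves the arm, as the interface text tells. Its arguments: {"type":"object","properties":{"series":{"type":"array"},"newtons":{"type":"number"}},"required":["series"]}

```bash
mkdir -p pics
python3 - <<'E'
from rig import manip
import cv2,json,numpy as np
s=manip.get_state()
print({k:np.round(v,4).tolist() for k,v in s.items()})
for n in ["scene","top"]:
    im=manip.get_image(n)
    cv2.imwrite(f"pics/{n}0.png",im["color"][:,:,::-1])
    np.savez(f"{n}0.npz",**im)
    print(n,im["fx"],im["cx"],im["cy"],np.round(im["R"],3).tolist(),np.round(im["t"],3))
E
```

```text
{'clock': 0.0, 'qpos': [-1.312, 0.2766, 1.5062, -0.0, 1.3607, -0.121], 'qd': [-0.0003, 0.001, 0.0002, -0.0001, -0.0007, -0.0], 'effort': [-0.0014, -41.6782, -24.5808, -0.0003, 0.0111, -0.0], 'position': [0.213, -0.5335, 0.2414], 'ee_rot': [-0.0009, 0.982, 0.1888, -0.0001], 'contact_force': [0.0306, -0.7825, 0.2055], 'moment': [-0.0125, 0.0069, 0.0781], 'width': 0.0856}
scene 390.68538755146864 258.53138027251237 191.47056893939518 [[0.707, 0.707, -0.01], [0.534, -0.543, -0.648], [-0.463, 0.453, -0.762]] [-0.412 -0.197  1.   ]
top 388.6922317105374 251.10543609186408 194.55445059605825 [[0.026, -0.999, 0.025], [-0.989, -0.03, -0.144], [0.145, -0.021, -0.989]] [0.05  0.561 0.706]
```

View pics/top0.png

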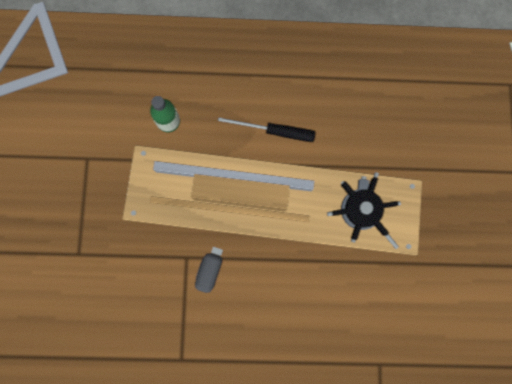

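View pics/scene0.png

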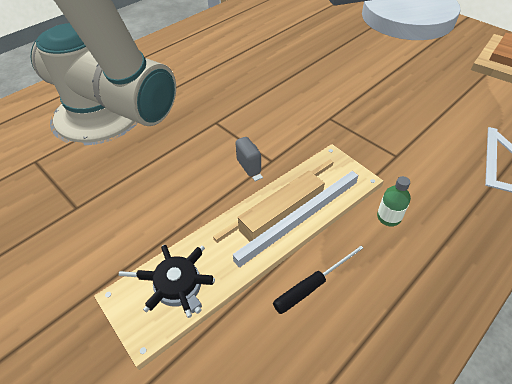

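The top view has the jig with the wheel at right, about (366,208), and the batten at about (240,192). The longest rod points to (397,247), which looks like 4 clicks before the target. Next I'll measure the jig pose.

```bash
cat > h.py <<'E'
import numpy as np,cv2
def ray(im,p,z):
    d=np.array([(p[0]-im["cx"])/im["fx"],(p[1]-im["cy"])/im["fy"],1.0]); R=im["R"];t=im["t"]
    o=-R.T@t; d=R.T@d; return o+d*(z-o[2])/d[2]
def proj(im,X):
    c=im["R"]@np.asarray(X)+im["t"]; return np.array([im["fx"]*c[0]/c[2]+im["cx"],im["fy"]*c[1]/c[2]+im["cy"]])
def jigpose(im):
    hsv=cv2.cvtColor(im["color"],cv2.COLOR_RGB2HSV)
    m=((hsv[...,2]>170)&(hsv[...,1]>50)&(hsv[...,1]<140)&(hsv[...,0]>10)&(hsv[...,0]<30)).astype(np.uint8)*255
    m=cv2.morphologyEx(m,cv2.MORPH_OPEN,np.ones((3,3)))
    cs,_=cv2.findContours(m,cv2.RETR_EXTERNAL,cv2.CHAIN_APPROX_NONE)
    c=max(cs,key=cv2.contourArea); hull=cv2.convexHull(c)
    return m,hull
E
python3 - <<'E'
from h import *
for n in ["top","scene"]:
    im=dict(np.load(n+"0.npz")); m,hull=jigpose(im)
    cv2.imwrite(f"pics/m{n}.png",m)
    P=np.array([ray(im,p[0]+0.0,0.018)[:2] for p in hull]).astype(np.float32)
    r=cv2.minAreaRect(P); print(n,r, cv2.boxPoints(r).round(4).tolist())
    # black wheel + hub
    hsv=cv2.cvtColor(im["color"],cv2.COLOR_RGB2HSV)
    b=(hsv[...,2]<45).astype(np.uint8)
    cs,_=cv2.findContours(b,cv2.RETR_EXTERNAL,cv2.CHAIN_APPROX_NONE)
    for c in sorted(cs,key=cv2.contourArea)[::-1][:4]:
        M=cv2.moments(c);p=(M['m10']/M['m00'],M['m01']/M['m00']);print(cv2.contourArea(c),np.round(p,1),ray(im,p,.044).round(4))
im=dict(np.load("top0.npz"));cv2.imwrite("pics/topz.png",cv2.resize(im["color"][140:300,110:430,::-1],None,fx=2.5,fy=2.5,interpolation=cv2.INTER_CUBIC))
E
```

```text
top ((0.554187536239624, 0.018925637006759644), (0.5785523056983948, 0.14868155121803284), 84.6424789428711) [[0.45320001244544983, -0.2621000111103058], [0.6011999845504761, -0.2759999930858612], [0.6552000045776367, 0.30000001192092896], [0.5072000026702881, 0.3138999938964844]]
1304.0 [363.9 208.1] [ 0.539  -0.1507  0.044 ]
441.5 [290.9 131.9] [ 0.685 -0.009  0.044]
scene ((0.6318848729133606, 0.2049773931503296), (0.36377283930778503, 1.262604832649231), 0.06366541236639023) [[0.44929999113082886, 0.8360999822616577], [0.4507000148296356, -0.42649999260902405], [0.8144999742507935, -0.4260999858379364], [0.8130999803543091, 0.8364999890327454]]
1216.5 [181.8 280.5] [ 0.5495 -0.1458  0.044 ]
780.5 [298.4 292.1] [ 0.6998 -0.0257  0.044 ]
109.0 [145.8 275.6] [ 0.4995 -0.1826  0.044 ]
2.0 [161.5 262. ] [ 0.4969 -0.1488  0.044 ]
```

View pics/topz.png

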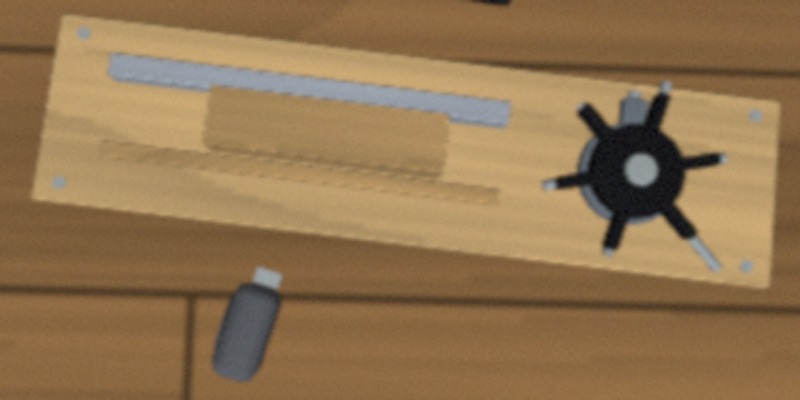

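View pics/mtop.png

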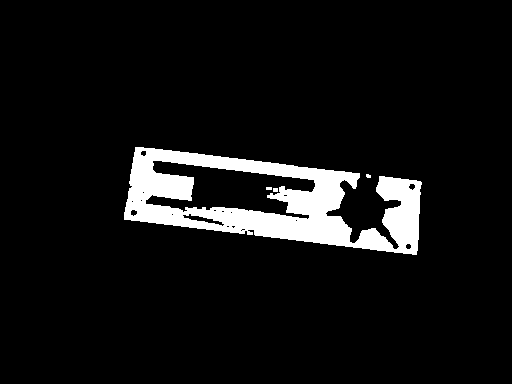

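```bash
cat >> h.py <<'E'
C=np.array([0.5542,0.0189]); th=np.radians(-5.36)
Rj=np.array([[np.cos(th),-np.sin(th)],[np.sin(th),np.cos(th)]])
def toj(X): return Rj.T@(np.asarray(X)[:2]-C)
def tow(j): return Rj@np.asarray(j)+C
E
python3 - <<'E'
from h import *
im=dict(np.load("top0.npz"))
u=lambda x,y:(110+x/2.5-.3,140+y/2.5-.3)
print("axis",tow([0,-.17]))
j=toj(ray(im,u(717,268),.044))-[0,-.17];print("rod",j,np.hypot(*j),np.degrees(np.arctan2(j[1],j[0])))
for p in [(212,85),(450,113),(442,180),(203,150)]: print("bat",toj(ray(im,u(*p),.063)).round(4))
print("hubdisc",toj(ray(im,u(641,170),.06)))
sc=dict(np.load("scene0.npz"))
for j in [(.075,-.29),(.075,.29),(-.075,.29),(-.075,-.29)]: print(proj(sc,[*tow(j),.018]).round(1),proj(im,[*tow(j),.018]).round(1))
print(proj(sc,[*tow((0,-.17)),.06]))
for nm,p,z in [("tape",(245,325),.06)]: print(ray(im,u(*p),z))
for p in [(246,150),(262,175)]: print("tape scene",ray(sc,p,.0))
for a in [0,60,120,180,240,300]:
    a=np.radians(a); print(np.degrees(a).round(),tow([.058*np.cos(a),-.17+.058*np.sin(a)]).round(4))
E
```

```text
axis [ 0.53831975 -0.15035666]
rod [-0.0652797  -0.06764185] 0.09400456630608933 -133.98190348833478
bat [0.0234 0.1568]
bat [ 0.0243 -0.0223]
bat [-0.0265 -0.0217]
bat [-0.0259  0.1565]
hubdisc [-0.00042381 -0.16952675]
[136.2 368.1] [421.7 180.3]
[384.7 181.3] [134.6 144.8]
[332.2 143.9] [122.  219.2]
[ 93.4 295.9] [417.5 255.3]
[173.81289503 273.30754425]
[0.41653879 0.14101746 0.06      ]
tape scene [0.36598367 0.17515024 0.        ]
tape scene [0.4482896  0.14491835 0.        ]
0.0 [ 0.5961 -0.1558]
60.0 [ 0.5719 -0.1031]
120.0 [ 0.5141 -0.0976]
180.0 [ 0.4806 -0.1449]
240.0 [ 0.5048 -0.1977]
300.0 [ 0.5625 -0.2031]
```

Run:
```python
from h import *
sc=dict(np.load("scene0.npz"))
cv2.imwrite("pics/scz.png",cv2.resize(sc["color"][130:330,90:390,::-1],None,fx=2.6,fy=2.6,interpolation=cv2.INTER_CUBIC))
```

```text
(no output)
```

View pics/scz.png

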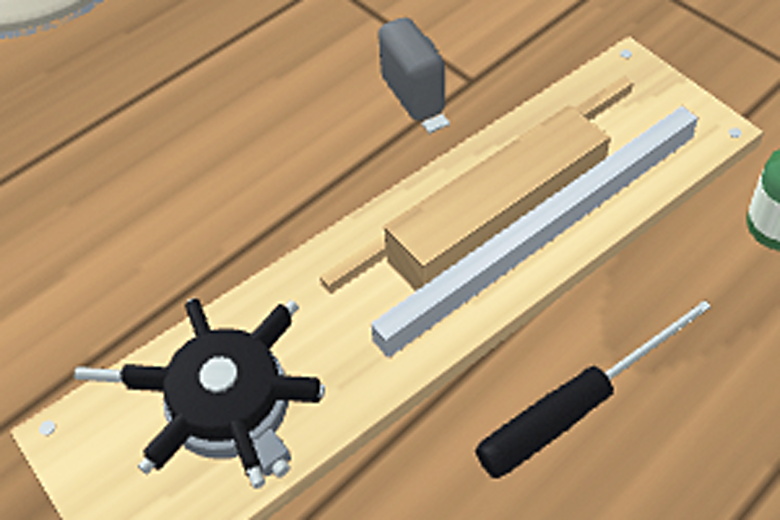

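```bash
cat >> h.py <<'E'
def wheel(im):
    # bright-ish grey/black tips: direction by black mask farthest points around hub, z=.044
    hsv=cv2.cvtColor(im["color"],cv2.COLOR_RGB2HSV)
    th=np.radians(np.arange(0,360,2)); out=[]
    for a in th:
        p=proj(im,[*tow([.056*np.cos(a),-.17+.056*np.sin(a)]),.050]); out.append(hsv[int(round(p[1])),int(round(p[0])),2]<70)
    out=np.array(out).astype(float)
    ph=np.angle(np.sum(out*np.exp(6j*th)))/6
    # longest: mean saturation at radius .084 at each arm
    L=[]
    for k in range(6):
        a=ph+k*np.pi/3; c=[]
        for r in (.08,.084,.088):
            p=proj(im,[*tow([r*np.cos(a),-.17+r*np.sin(a)]),.044]); c.append(hsv[int(round(p[1])),int(round(p[0])),1])
        L.append(np.mean(c))
    k=int(np.argmin(L)); 
    A=np.degrees(ph)%60
    return "arms at %.1f mod 60, longest at jig deg %.1f"%(A,np.degrees(ph+k*np.pi/3)%360),np.round(L)
E
python3 - <<'E'
from h import *
from rig import manip
print(wheel(dict(np.load("top0.npz"))))
im=manip.get_image("top"); print(wheel(im), manip.get_state()["clock"]); np.savez("top1.npz",**im)
cv2.imwrite("pics/t1.png",cv2.resize(im["color"][160:260,310:430,::-1],None,fx=5,fy=5,interpolation=cv2.INTER_CUBIC))
E
```

```text
('arms at 46.1 mod 60, longest at jig deg 226.1', array([133., 107., 108., 132.,  15., 108.]))
('arms at 46.1 mod 60, longest at jig deg 226.1', array([139., 108., 107., 132.,  17., 108.])) 0.15
```

View pics/t1.png

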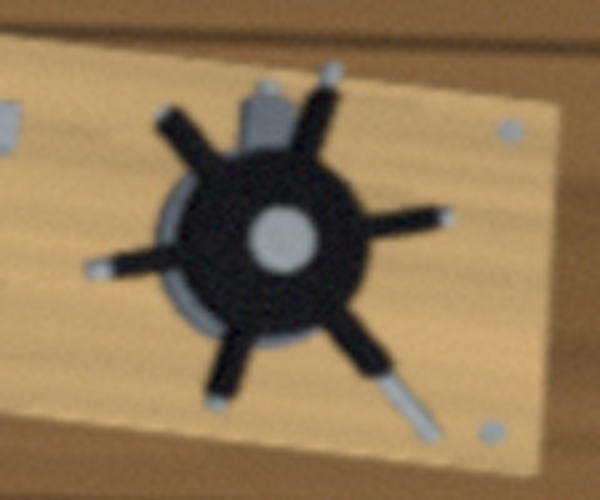

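Run:
```python
from h import *
for a in range(175,250,5):
    b=np.radians(a); print(a,(tow([.058*np.cos(b),-.17+.058*np.sin(b)])*1000).round(1))
```

```text
175 [ 481.3 -139.9]
180 [ 480.6 -144.9]
185 [ 480.3 -150. ]
190 [ 480.5 -155. ]
195 [ 481.1 -160.1]
200 [ 482.2 -165. ]
205 [ 483.7 -169.9]
210 [ 485.6 -174.5]
215 [ 487.9 -179. ]
220 [ 490.6 -183.3]
225 [ 493.7 -187.4]
230 [ 497.1 -191.1]
235 [ 500.8 -194.6]
240 [ 504.8 -197.7]
245 [ 509.  -200.4]
```

>>> move_arm([
  [[0.0191,0.0267,-0.005,0,0,0,0],[0.0191,0.0267,-0.005,0,0,0,0],[0.0191,0.0267,-0.005,0,0,0,0],[0.0191,0.0267,-0.005,0,0,0,0],[0.0191,0.0267,-0.009,0,0,0,0],[0.0191,0.0267,-0.009,0,0,0,0],[0.0191,0.0267,-0.009,0,0,0,0],[0.0191,0.0267,-0.009,0,0,0,0],[0.0191,0.0267,-0.009,0,0,0,0],[0.0191,0.0267,-0.009,0,0,0,0],[0.0191,0.0267,-0.009,0,0,0,0],[0.0191,0.0267,-0.009,0,0,0,0],[0.0191,0.0267,-0.009,0,0,0,0],[0.0191,0.0267,-0.009,0,0,0,0],[0,0,0,0,0,0,0],[0,0,0,0,0,0,0]],
], newtons=20)

```text
clock: 1.48
position: [0.4807, -0.1587, 0.1315]
ee_rot: [-0.0, 0.982, 0.191, -0.001]
contact_force: [-0.4, -0.4, 0.8]
width: 0.0001
```

```bash
cat > look.py <<'E'
from h import *
from rig import manip
import sys
n=sys.argv[1]
s=manip.get_state(); print(s["clock"],s["position"].round(4) if hasattr(s["position"],'round') else s["position"],np.round(s["ee_rot"],3),"F",np.round(s["contact_force"],2),s["width"])
a=manip.get_image("top"); b=manip.get_image("scene"); print(wheel(a))
np.savez(n+"t.npz",**a);np.savez(n+"s.npz",**b)
A=cv2.resize(a["color"][150:270,290:430],(560,480),interpolation=cv2.INTER_CUBIC)
B=cv2.resize(b["color"][200:340,90:250],(549,480),interpolation=cv2.INTER_CUBIC)
cv2.imwrite(f"pics/{n}.png",cv2.resize(np.hstack([A,B])[:,:,::-1],(800,346)))
E
python3 look.py a0
```

```text
1.4833 [ 0.4807 -0.1587  0.1315] [-0.     0.982  0.191 -0.001] F [-0.4  -0.41  0.77] 0.00013501143618713368
('arms at 44.0 mod 60, longest at jig deg 224.0', array([137., 109., 107., 128.,  53., 107.]))
```

View pics/a0.png

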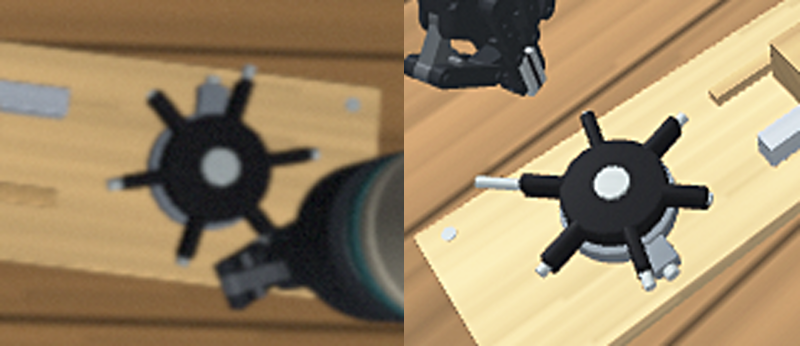

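>>> move_arm([
  [[0,0,-0.014,0,0,0,0],[0,0,-0.014,0,0,0,0],[0,0,-0.014,0,0,0,0],[0,0,-0.014,0,0,0,0],[0,0,-0.012,0,0,0,0],[0,0,-0.012,0,0,0,0],[0,0,0,0,0,0,0],[0,0,0,0,0,0,0]],
])

```text
clock: 2.25
position: [0.4798, -0.1614, 0.0524]
ee_rot: [-0.0, 0.982, 0.188, -0.0]
contact_force: [0.2, -0.6, -0.0]
width: 0.0001
```

```bash
python3 look.py a1
```

```text
2.25 [ 0.4798 -0.1614  0.0524] [-0.     0.982  0.188 -0.   ] F [ 0.17 -0.58 -0.03] 0.00013995412684459548
('arms at 48.0 mod 60, longest at jig deg 228.0', array([132., 107., 109., 113.,  29., 107.]))
```

View pics/a1.png

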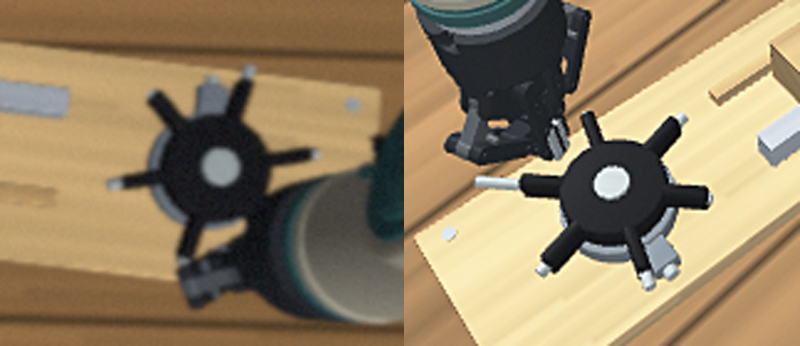

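>>> move_arm([
  [[0.0011,-0.0049,0,0,0,0,0],[0.0015,-0.0049,0,0,0,0,0],[0.0019,-0.0046,0,0,0,0,0],[0.0023,-0.0045,0,0,0,0,0],[0.0027,-0.0043,0,0,0,0,0],[0.0031,-0.0041,0,0,0,0,0],[0.0034,-0.0037,0,0,0,0,0],[0.0037,-0.0035,0,0,0,0,0],[0.004,-0.0031,0,0,0,0,0],[0,0,0,0,0,0,0],[0,0,0,0,0,0,0]],
])

```text
clock: 3.27
position: [0.5053, -0.1988, 0.0525]
ee_rot: [0.001, 0.982, 0.189, 0.001]
contact_force: [0.1, -0.1, -0.2]
width: -0.0
```

```bash
python3 look.py a2
```

```text
3.2667 [ 0.5053 -0.1988  0.0525] [0.001 0.982 0.189 0.001] F [ 0.13 -0.07 -0.23] -4.634343125050626e-05
('arms at 26.8 mod 60, longest at jig deg 266.8', array([137., 107., 108., 118.,  42., 120.]))
```

View pics/a2.png

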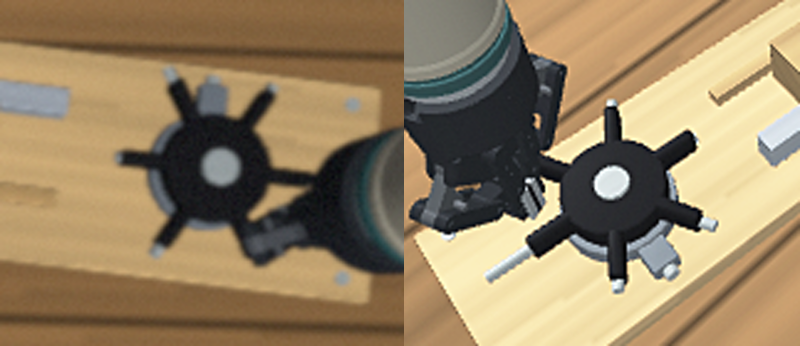

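Longest rod is now at jig ~270°, i.e. 3 clicks before, settled, no force. I'll lift and go back for the next flick.

>>> move_arm([
  [[0,0,0.0117,0,0,0,0],[0,0,0.0117,0,0,0,0],[0,0,0.0116,0,0,0,0],[-0.0062,0.0135,0,0,0,0,0],[-0.0062,0.0135,0,0,0,0,0],[-0.0062,0.0135,0,0,0,0,0],[-0.0061,0.0134,0,0,0,0,0],[0,0,0,0,0,0,0],[0,0,-0.0117,0,0,0,0],[0,0,-0.0117,0,0,0,0],[0,0,-0.0116,0,0,0,0],[0,0,0,0,0,0,0],[0,0,0,0,0,0,0]],
])

```text
clock: 4.45
position: [0.479, -0.1435, 0.0517]
ee_rot: [-0.0, 0.982, 0.189, -0.001]
contact_force: [0.2, -0.8, -0.5]
width: 0.0003
```

```bash
python3 look.py a3
```

```text
4.45 [ 0.479  -0.1435  0.0517] [-0.     0.982  0.189 -0.001] F [ 0.19 -0.78 -0.51] 0.0002710375850453361
('arms at 24.8 mod 60, longest at jig deg 204.8', array([138., 105., 107.,  66., 119., 118.]))
```

View pics/a3.png

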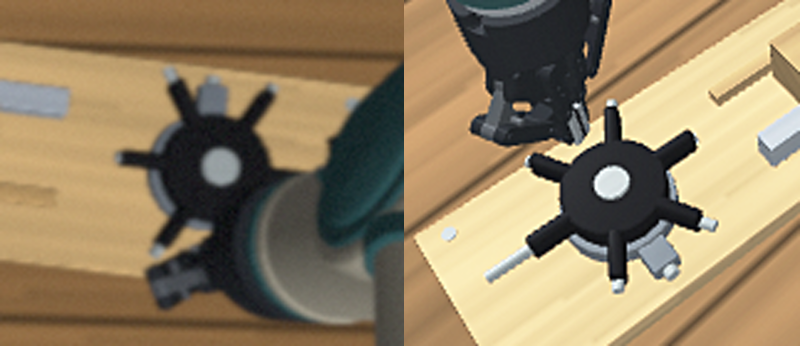

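Same place, wheel unchanged (longest at 270°; the automatic reading is fooled by the gripper covering it). Second flick along the arc.

>>> move_arm([
  [[0.0003,-0.0051,0,0,0,0,0],[0.0004,-0.0052,0,0,0,0,0],[0.0007,-0.0052,0,0,0,0,0],[0.0012,-0.005,0,0,0,0,0],[0.0015,-0.0049,0,0,0,0,0],[0.0019,-0.0046,0,0,0,0,0],[0.0023,-0.0045,0,0,0,0,0],[0.0027,-0.0043,0,0,0,0,0],[0.0031,-0.0041,0,0,0,0,0],[0.0034,-0.0037,0,0,0,0,0],[0.0037,-0.0035,0,0,0,0,0],[0.004,-0.0031,0,0,0,0,0],[0,0,0,0,0,0,0],[0,0,0,0,0,0,0],[0,0,0,0,0,0,0]],
])

```text
clock: 5.8
position: [0.505, -0.1975, 0.0525]
ee_rot: [0.0, 0.982, 0.189, 0.0]
contact_force: [0.3, 0.5, 0.0]
width: -0.0
```

```bash
python3 look.py a4
```

```text
5.8 [ 0.505  -0.1975  0.0525] [0.    0.982 0.189 0.   ] F [0.28 0.49 0.  ] -2.999360541712243e-05
('arms at 26.9 mod 60, longest at jig deg 326.9', array([138., 108., 106., 116.,  96.,  72.]))
```

View pics/a4.png

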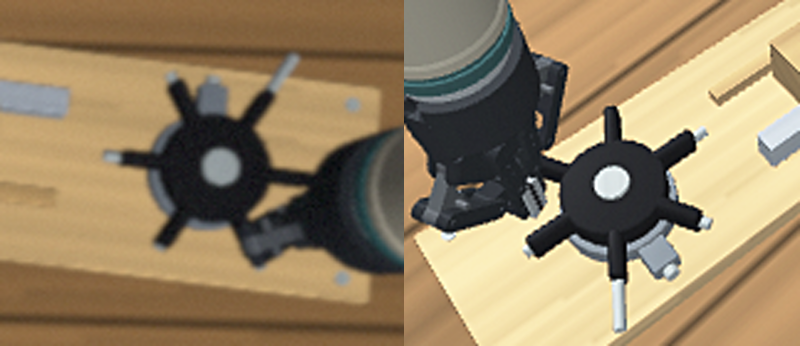

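Longest rod at 330° (two clicks before). Lift, dwell so step 1 counts, go back and down.

>>> move_arm([
  [[0,0,0.0117,0,0,0,0],[0,0,0.0117,0,0,0,0],[0,0,0.0116,0,0,0,0],[0,0,0,0,0,0,0],[0,0,0,0,0,0,0],[0,0,0,0,0,0,0],[0,0,0,0,0,0,0],[-0.0062,0.0135,0,0,0,0,0],[-0.0062,0.0135,0,0,0,0,0],[-0.0062,0.0135,0,0,0,0,0],[-0.0061,0.0134,0,0,0,0,0],[0,0,0,0,0,0,0],[0,0,0,0,0,0,0],[0,0,-0.0117,0,0,0,0],[0,0,-0.0117,0,0,0,0],[0,0,-0.0116,0,0,0,0],[0,0,0,0,0,0,0],[0,0,0,0,0,0,0]],
])

```text
clock: 7.4
position: [0.4802, -0.1435, 0.0521]
ee_rot: [-0.0, 0.982, 0.189, -0.0]
contact_force: [0.2, 0.5, 0.9]
width: -0.0005
```

```bash
python3 look.py a5
```

```text
7.4 [ 0.4802 -0.1435  0.0521] [-0.     0.982  0.189 -0.   ] F [0.19 0.5  0.85] -0.0005284216717537934
('arms at 24.8 mod 60, longest at jig deg 204.8', array([135., 107., 109.,  45., 107., 115.]))
```

View pics/a5.png

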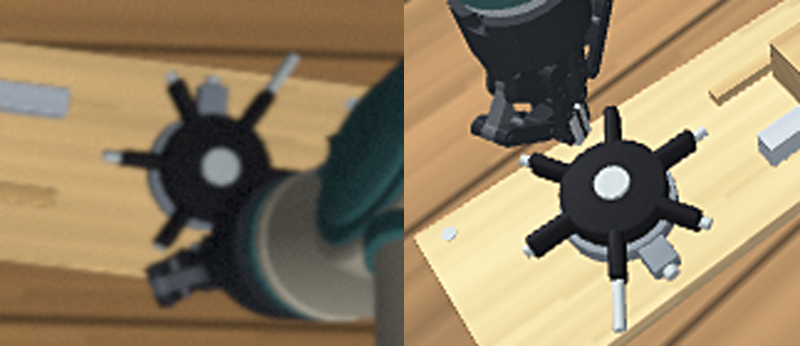

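The wheel is unchanged, with the longest rod still at 330° (top of the left panel). Third flick, then lift and dwell.

>>> move_arm([
  [[0.0003,-0.0051,0,0,0,0,0],[0.0002,-0.0052,0,0,0,0,0],[0.0007,-0.0052,0,0,0,0,0],[0.0012,-0.005,0,0,0,0,0],[0.0015,-0.0049,0,0,0,0,0],[0.0019,-0.0046,0,0,0,0,0],[0.0023,-0.0045,0,0,0,0,0],[0.0027,-0.0043,0,0,0,0,0],[0.0031,-0.0041,0,0,0,0,0],[0.0034,-0.0037,0,0,0,0,0],[0.0037,-0.0035,0,0,0,0,0],[0.0037,-0.0033,0,0,0,0,0],[0,0,0,0,0,0,0],[0,0,0,0,0,0,0],[0,0,0,0,0,0,0]],
])

```text
clock: 8.75
position: [0.5051, -0.1971, 0.0525]
ee_rot: [0.0, 0.982, 0.189, 0.0]
contact_force: [-0.3, -0.4, 0.5]
width: -0.0001
```

```bash
python3 look.py a6
```

```text
8.75 [ 0.5051 -0.1971  0.0525] [0.    0.982 0.189 0.   ] F [-0.29 -0.37  0.45] -7.910626707879346e-05
('arms at 27.0 mod 60, longest at jig deg 27.0', array([  5., 106., 108., 115.,  55., 127.]))
```

View pics/a6.png

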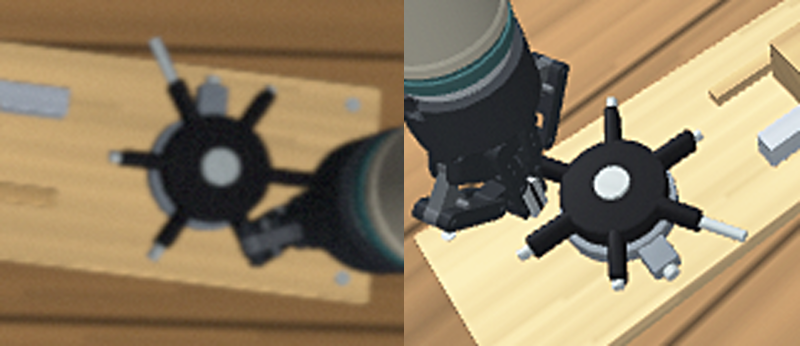

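Longest rod at ~30°, one click before. Lift, dwell, return and go down.

>>> move_arm([
  [[0,0,0.0117,0,0,0,0],[0,0,0.0117,0,0,0,0],[0,0,0.0116,0,0,0,0],[0,0,0,0,0,0,0],[0,0,0,0,0,0,0],[0,0,0,0,0,0,0],[0,0,0,0,0,0,0],[-0.0062,0.0135,0,0,0,0,0],[-0.0062,0.0135,0,0,0,0,0],[-0.0062,0.0135,0,0,0,0,0],[-0.0061,0.0134,0,0,0,0,0],[0,0,0,0,0,0,0],[0,0,0,0,0,0,0],[0,0,-0.0117,0,0,0,0],[0,0,-0.0117,0,0,0,0],[0,0,-0.0116,0,0,0,0],[0,0,0,0,0,0,0],[0,0,0,0,0,0,0]],
])

```text
clock: 10.35
position: [0.4802, -0.143, 0.0521]
ee_rot: [-0.0, 0.982, 0.189, -0.0]
contact_force: [-0.1, 0.0, -0.1]
width: 0.0001
```

```bash
python3 look.py a7
```

```text
10.35 [ 0.4802 -0.143   0.0521] [-0.     0.982  0.189 -0.   ] F [-0.06  0.04 -0.1 ] 0.00011565793028802888
('arms at 25.7 mod 60, longest at jig deg 25.7', array([ 62., 107., 107.,  82., 126., 121.]))
```

View pics/a7.png

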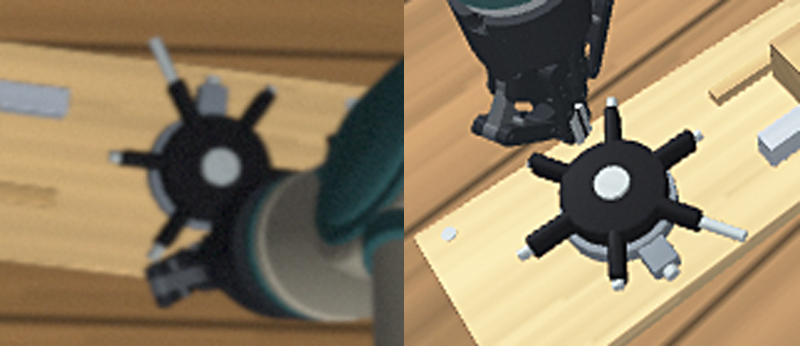

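Longest rod still at 30°. Fourth and last flick, same motion.

>>> move_arm([
  [[0.0003,-0.0051,0,0,0,0,0],[0.0002,-0.0052,0,0,0,0,0],[0.0007,-0.0052,0,0,0,0,0],[0.0012,-0.005,0,0,0,0,0],[0.0015,-0.0049,0,0,0,0,0],[0.0019,-0.0046,0,0,0,0,0],[0.0023,-0.0045,0,0,0,0,0],[0.0027,-0.0043,0,0,0,0,0],[0.0031,-0.0041,0,0,0,0,0],[0.0034,-0.0037,0,0,0,0,0],[0.0037,-0.0035,0,0,0,0,0],[0.0037,-0.0033,0,0,0,0,0],[0,0,0,0,0,0,0],[0,0,0,0,0,0,0],[0,0,0,0,0,0,0]],
])

```text
clock: 11.7
position: [0.5051, -0.1965, 0.0525]
ee_rot: [0.0, 0.982, 0.189, 0.0]
contact_force: [-0.4, -0.1, 0.1]
width: -0.0001
```

```bash
python3 look.py a8
```

```text
11.7 [ 0.5051 -0.1965  0.0525] [0.    0.982 0.189 0.   ] F [-0.39 -0.11  0.13] -7.388604617403757e-05
('arms at 27.0 mod 60, longest at jig deg 267.0', array([132.,  63., 106., 115.,  42., 124.]))
```

View pics/a8.png

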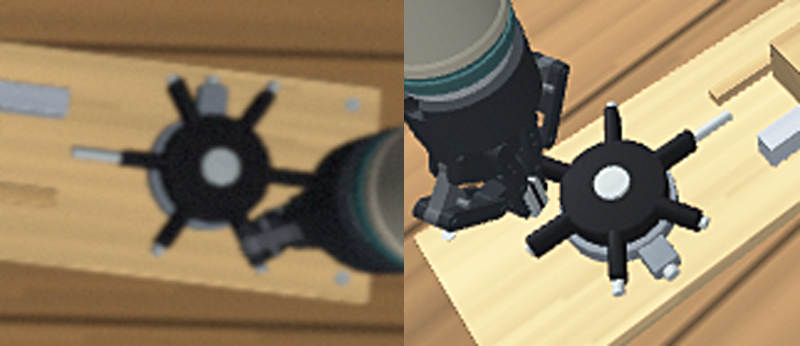

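Longest rod points along the trough at the batten. Lift, dwell, turn the tool into line with the trough and go behind the batten.

>>> move_arm([
  [[0,0,0.02,0,0,0,0],[0,0,0.03,0,0,0,0],[0,0,0.03,0,0,0,0],[0,0,0.0275,0,0,0,0],[0,0,0,0,0,0,0],[0,0,0,0,0,0,0],[0.00565,0.03455,0,0,0,-0.095,0],[0.00565,0.03455,0,0,0,-0.095,0],[0.00565,0.03455,0,0,0,-0.095,0],[0.00565,0.03455,0,0,0,-0.095,0],[0.00565,0.03455,0,0,0,-0.095,0],[0.00565,0.03455,0,0,0,0,0],[0.00565,0.03455,0,0,0,0,0],[0.00565,0.03455,0,0,0,0,0],[0.00565,0.03455,0,0,0,0,0],[0.00565,0.03455,0,0,0,0,0],[0.00565,0.03455,0,0,0,0,0],[0.00565,0.03455,0,0,0,0,0],[0,0,0,0,0,0,0],[0,0,0,0,0,0,0]],
])

```text
clock: 13.47
position: [0.5714, 0.2199, 0.1577]
ee_rot: [0.001, 0.999, -0.046, -0.002]
contact_force: [0.7, -0.4, -0.3]
width: -0.0003
```

```bash
sed -i 's/\[200:340,90:250\],(549,480)/[130:340,90:410],(731,480)/; s/\[150:270,290:430\],(560,480)/[120:280,110:430],(960,480)/; s/(800,346)/(800,227)/' look.py; python3 look.py b0
python3 - <<'E'
from h import *
from rig import manip
s=manip.get_state(); print(toj(s["position"]))
E
```

```text
13.4667 [0.5714 0.2199 0.1577] [ 0.001  0.999 -0.046 -0.002] F [ 0.72 -0.38 -0.34] -0.000313390048564737
('arms at 30.2 mod 60, longest at jig deg 90.2', array([128., 127.,  16., 111., 111., 107.]))
[-0.00141266  0.19959461]
```

View pics/b0.png

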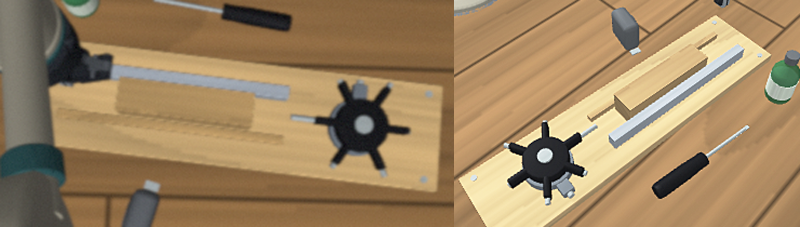

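>>> move_arm([
  [[0,0,-0.02,0,0,0,0],[0,0,-0.02,0,0,0,0],[0,0,-0.02,0,0,0,0],[0,0,-0.02,0,0,0,0],[0,0,-0.017,0,0,0,0],[0,0,0,0,0,0,0],[0,0,0,0,0,0,0]],
])

```text
clock: 14.15
position: [0.5716, 0.2168, 0.0619]
ee_rot: [0.001, 0.999, -0.048, -0.001]
contact_force: [-0.3, -0.3, 0.8]
width: 0.0001
```

```bash
python3 look.py b1
python3 - <<'E'
from h import *
from rig import manip
s=manip.get_state(); print(toj(s["position"]))
E
```

```text
14.15 [0.5716 0.2168 0.0619] [ 0.001  0.999 -0.048 -0.001] F [-0.33 -0.32  0.81] 0.00013080228451338427
('arms at 30.2 mod 60, longest at jig deg 90.2', array([129., 129.,  17., 112., 110., 108.]))
[0.00047238 0.19974282]
```

View pics/b1.png

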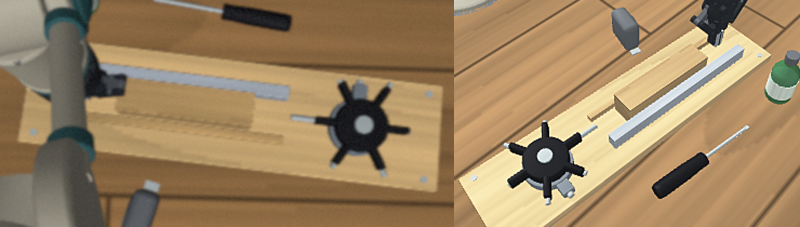

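>>> move_arm([
  [[-0.0005,-0.005,0,0,0,0,0],[-0.0005,-0.005,0,0,0,0,0],[-0.0005,-0.005,0,0,0,0,0],[-0.0005,-0.005,0,0,0,0,0],[-0.0005,-0.005,0,0,0,0,0],[-0.0005,-0.005,0,0,0,0,0],[-0.0005,-0.005,0,0,0,0,0],[-0.0005,-0.005,0,0,0,0,0],[-0.0005,-0.005,0,0,0,0,0],[-0.0005,-0.005,0,0,0,0,0],[-0.0004,-0.005,0,0,0,0,0],[-0.0004,-0.005,0,0,0,0,0],[-0.0004,-0.005,0,0,0,0,0],[0,0,0,0,0,0,0],[0,0,0,0,0,0,0]],
])

```text
clock: 15.5
position: [0.5661, 0.1527, 0.0627]
ee_rot: [0.0, 0.999, -0.048, -0.0]
contact_force: [-0.5, -0.1, -0.4]
width: -0.0
```

```bash
python3 look.py b2
python3 - <<'E'
from h import *
from rig import manip
s=manip.get_state(); print(toj(s["position"]))
im=dict(np.load("b2t.npz")); cv2.imwrite("pics/b2z.png",cv2.resize(im["color"][160:250,200:360,::-1],None,fx=5,fy=5,interpolation=cv2.INTER_CUBIC))
im=dict(np.load("b2s.npz")); cv2.imwrite("pics/b2y.png",cv2.resize(im["color"][190:300,140:290,::-1],None,fx=5,fy=5,interpolation=cv2.INTER_CUBIC))
E
```

```text
15.5 [0.5661 0.1527 0.0627] [ 0.     0.999 -0.048 -0.   ] F [-0.48 -0.12 -0.39] -1.694711633400773e-05
('arms at 30.2 mod 60, longest at jig deg 90.2', array([126., 129.,  15., 112., 112., 109.]))
[-0.00071245  0.13474405]
```

View pics/b2z.png

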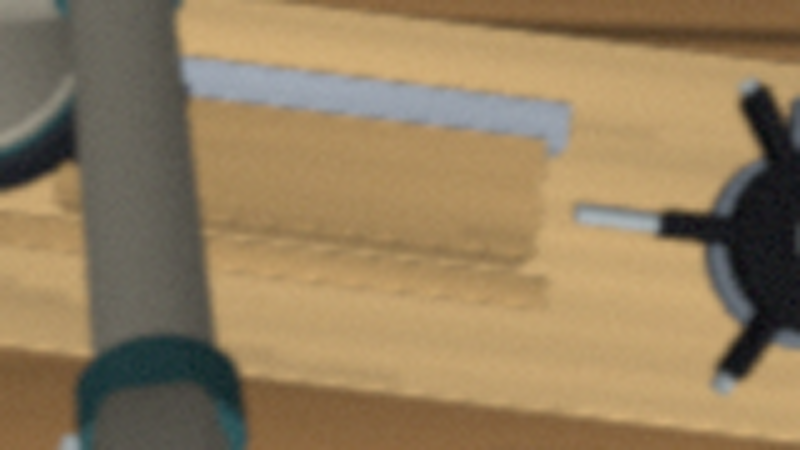

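View pics/b2y.png

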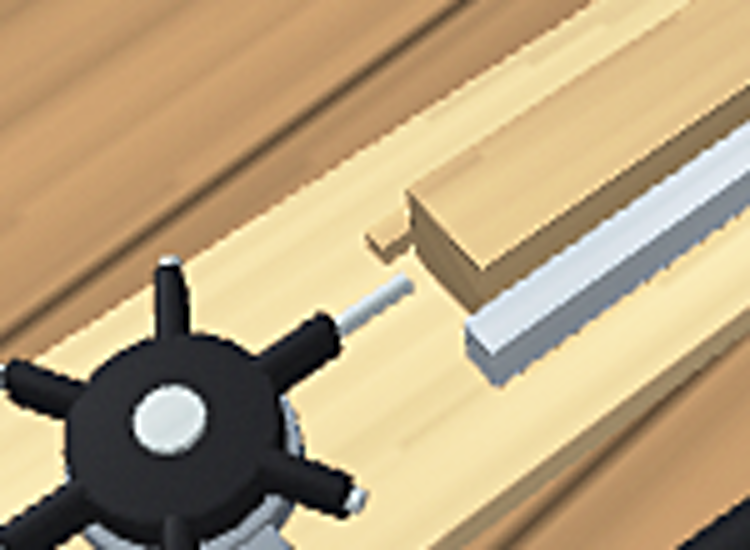

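Run:
```python
from h import *
im=dict(np.load("b2t.npz"));u=lambda x,y:(200+x/5-.4,160+y/5-.4)
print(toj(ray(im,u(548,140),.063)),toj(ray(im,u(532,265),.063)),"rod",toj(ray(im,u(575,213),.044)))
im=dict(np.load("b2s.npz"));u=lambda x,y:(140+x/5-.4,190+y/5-.4)
print(toj(ray(im,u(410,190),.063)),toj(ray(im,u(484,270),.063)),"rod",toj(ray(im,u(408,284),.044)))
```

```text
[ 0.02375733 -0.05919655] [-0.02371543 -0.05788819] rod [ 0.00040578 -0.0752152 ]
[-0.02139775 -0.05773014] [ 0.02192757 -0.05799547] rod [-0.00102493 -0.07538683]
```

>>> move_arm([
  [[-0.0003,-0.003,0,0,0,0,0],[-0.0003,-0.003,0,0,0,0,0],[-0.0002,-0.003,0,0,0,0,0],[-0.0002,-0.002,0,0,0,0,0],[-0.0002,-0.002,0,0,0,0,0],[-0.0001,-0.001,0,0,0,0,0],[-0.0001,-0.001,0,0,0,0,0],[-0.0001,-0.001,0,0,0,0,0],[0,0,0,0,0,0,0],[0,0,0,0,0,0,0]],
])

```text
clock: 16.43
position: [0.5649, 0.1373, 0.0629]
ee_rot: [0.0, 0.999, -0.048, -0.0]
contact_force: [0.7, -0.1, 0.0]
width: -0.0001
```

>>> move_arm([
  [[-0.0001,-0.0005,0,0,0,0,0],[0,-0.0005,0,0,0,0,0],[0,0,0,0,0,0,0]],
])

```text
clock: 16.68
position: [0.5648, 0.1365, 0.0628]
ee_rot: [-0.0, 0.999, -0.048, 0.0]
contact_force: [0.5, 0.5, 0.2]
width: 0.0002
```

```bash
cat > m.py <<'E'
from h import *
from rig import manip
import sys
n=sys.argv[1]
s=manip.get_state(); print(s["clock"],toj(s["position"]),"F",np.round(s["contact_force"],2))
im=manip.get_image("top"); np.savez(n+"t.npz",**im);A=cv2.resize(im["color"][160:250,240:360],None,fx=5,fy=5,interpolation=cv2.INTER_CUBIC)
print(wheel(im))
im=manip.get_image("scene"); np.savez(n+"s.npz",**im); B=cv2.resize(im["color"][200:290,150:270],None,fx=5,fy=5,interpolation=cv2.INTER_CUBIC)
cv2.imwrite(f"pics/{n}T.png",A[:,:,::-1]);cv2.imwrite(f"pics/{n}S.png",B[:,:,::-1])
E
python3 m.py c0
```

```text
16.6833 [-0.00044194  0.11806387] F [0.51 0.52 0.17]
('arms at 30.2 mod 60, longest at jig deg 90.2', array([127., 132.,  16., 113., 109., 106.]))
```

View pics/c0T.png

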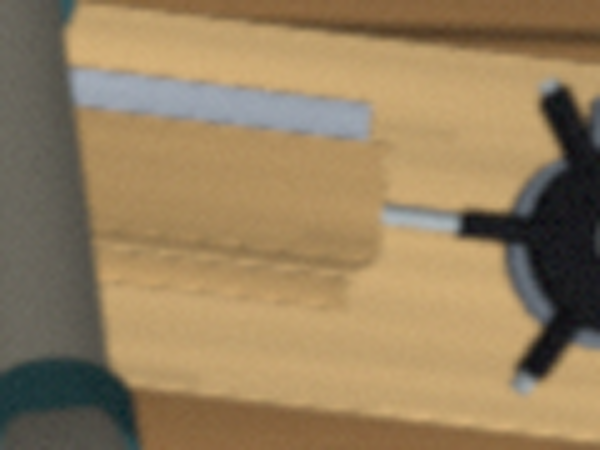

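View pics/c0S.png

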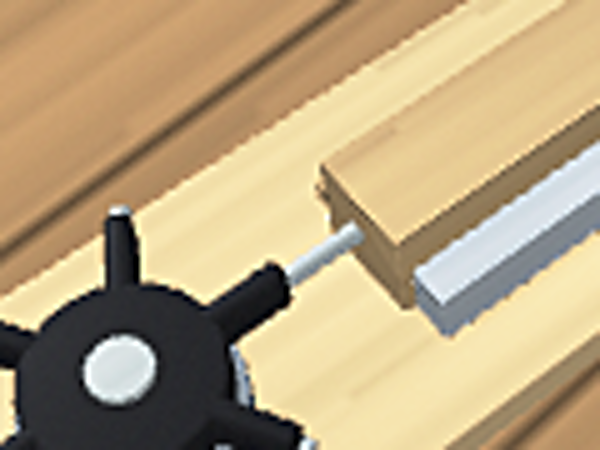

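The batten is within about a millimetre of the rod, but there is no butting force yet. Small further steps until force shows.

>>> move_arm([
  [[0,-0.0005,0,0,0,0,0],[0,0,0,0,0,0,0]],
])

```text
clock: 16.95
position: [0.5648, 0.136, 0.0628]
ee_rot: [-0.0, 0.999, -0.048, 0.0]
contact_force: [0.5, 1.4, -0.9]
width: -0.0001
```

>>> move_arm([
  [[-0.0001,-0.0005,0,0,0,0,0],[0,0,0,0,0,0,0]],
])

```text
clock: 17.12
position: [0.5648, 0.1358, 0.0629]
ee_rot: [-0.0, 0.999, -0.048, 0.0]
contact_force: [0.9, 2.8, -0.5]
width: -0.0002
```

>>> move_arm([
  [[0,-0.0005,0,0,0,0,0],[0,0,0,0,0,0,0]],
])

```text
clock: 17.28
position: [0.5649, 0.1357, 0.0629]
ee_rot: [-0.001, 0.999, -0.048, 0.0]
contact_force: [0.5, 4.7, 0.6]
width: 0.0001
```

```bash
python3 m.py c1
```

```text
17.2833 [-0.00030323  0.1172513 ] F [0.48 4.67 0.61]
('arms at 30.2 mod 60, longest at jig deg 90.2', array([128., 126.,  14., 112., 110., 107.]))
```

View pics/c1T.png

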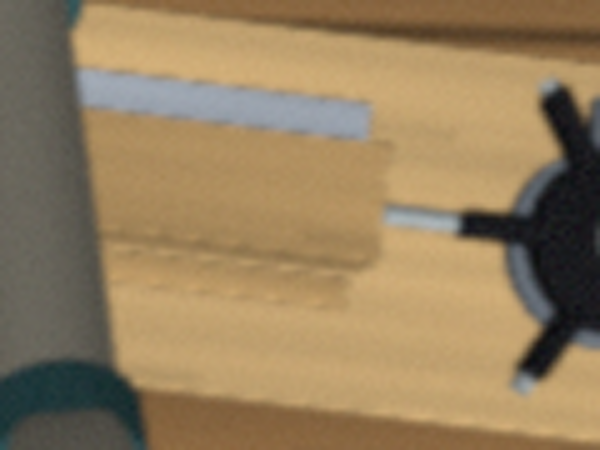

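View pics/c1S.png

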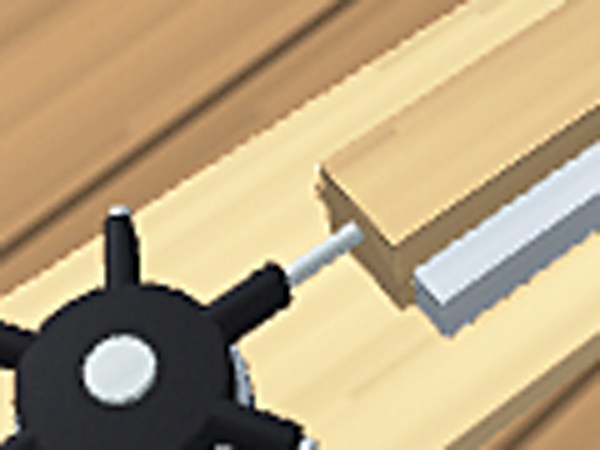

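Force is up to 4.7 N and the tool has stalled, so the batten is butted. The wheel still reads 90°. Back off along the trough, then up.

>>> move_arm([
  [[0.0002,0.002,0,0,0,0,0],[0.0005,0.005,0,0,0,0,0],[0.001,0.01,0,0,0,0,0],[0.0015,0.015,0,0,0,0,0],[0,0,0,0,0,0,0],[0,0,0.02,0,0,0,0],[0,0,0.03,0,0,0,0],[0,0,0.03,0,0,0,0],[0,0,0.03,0,0,0,0],[0,0,0.03,0,0,0,0],[0,0,0,0,0,0,0],[0,0,0,0,0,0,0]],
])

```text
clock: 18.38
position: [0.569, 0.1675, 0.205]
ee_rot: [-0.0, 0.999, -0.047, 0.002]
contact_force: [-0.2, 0.1, -0.2]
width: -0.0002
```

```bash
python3 m.py d0
python3 - <<'E'
from h import *
im=dict(np.load("d0t.npz"));cv2.imwrite("pics/d0f.png",im["color"][:,:,::-1])
E
```

```text
18.3833 [0.00083875 0.14936035] F [-0.23  0.11 -0.17]
('arms at 30.2 mod 60, longest at jig deg 90.2', array([127., 129.,  16., 113., 110., 107.]))
```

View pics/d0T.png

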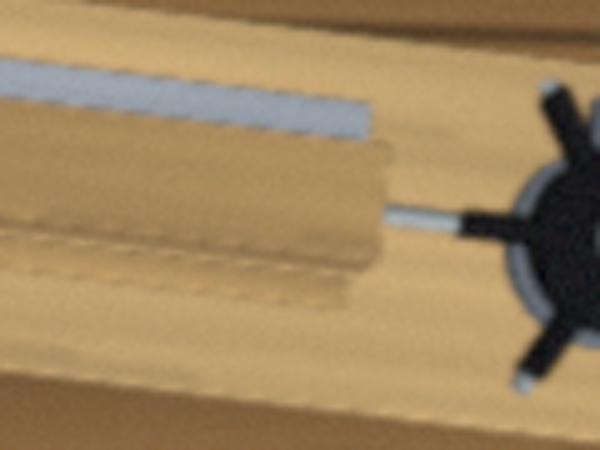

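View pics/d0S.png

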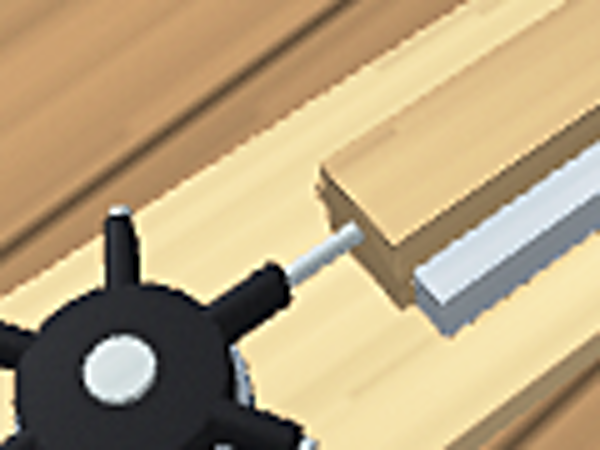

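View pics/d0f.png

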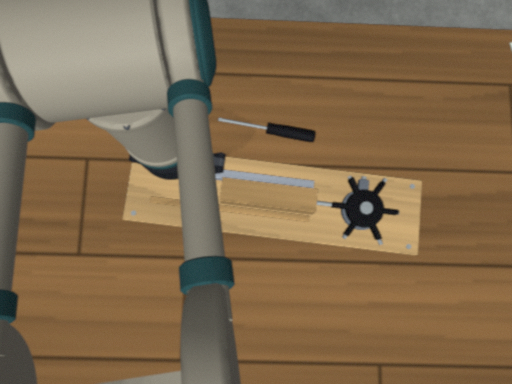

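Run:
```python
from h import *
im=dict(np.load("d0s.npz"));u=lambda x,y:(150+x/5-.4,200+y/5-.4)
print(toj(ray(im,u(320,165),.063)),toj(ray(im,u(397,247),.063)),"rod",toj(ray(im,u(362,232),.044)))
im=dict(np.load("d0t.npz"));u=lambda x,y:(240+x/5-.4,160+y/5-.4)
print(toj(ray(im,u(390,145),.063)),toj(ray(im,u(375,265),.063)),"rod",toj(ray(im,u(384,214),.044)))
from rig import manip
print(np.round(manip.get_state()["contact_force"],2))
manip.sign_off()
print(manip.get_state()["clock"])
```

```text
[-0.02179042 -0.07477596] [ 0.02242702 -0.07419758] rod [-0.00078742 -0.07381672]
[ 0.02382014 -0.0750473 ] [-0.02176304 -0.07377811] rod [ 0.00044595 -0.07868153]
[-0.18  0.51 -0.62]
the job is handed in; nothing more can be done
the job is handed in; nothing more can be done
```

I set the longest rod at the batten with four one-click flicks, lifting the finger off after each. Then I pushed the batten along the trough until it butted against the rod, came clear and handed the job in at about 18.5 s. No verdict was reported.

**Last checks:**
- **Wheel:** the longest rod reads 90.2° in the jig, where 90° is exactly at the batten. That reading did not change during or after the push.
- **Batten:** both cameras put its front at jig y of about -74 to -75 mm, inside the -78.5 to -72 mm window. The push force had risen to 4.7 N with the tool stalled, so it was butted. It was never gripped or lifted.
- **Arm:** the wrist force was about zero once I had backed off and lifted clear.

**What disagreed or was not checked:**
- **Wheel at the start:** it stood about 16° past the notch four clicks before the target. My first flick carried it on to the notch three clicks before, so that flick turned it less than a full click.
- **Wheel reading at the flick position:** with the gripper partly covering the wheel, the automatic reading was up to about 5° off, and several times it named the wrong arm as the longest. I judged those clicks from the pictures.
- **Rod tip:** the last top view put the tip at -78.7 mm and the scene view at -73.8 mm. I take the top-view value as a pixel-picking error where the batten hides the tip; with the tip in full view, both cameras gave -75 mm.
- **Tape and bottle:** the screwdriver shows in its old place in the last top picture. The arm hid the tape measure and bottle there; they looked unmoved in the last wide scene picture before the push, and nothing went near them after that.

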